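# Push the tote up the ramp until it drops behind the lip

### The arm

A 6-joint arm with a two-finger parallel gripper is mounted at the origin on a cart in front of the work surface, level with it; the furniture and walls round the work are solid. World frame = base frame: x ahead of the robot, y to its left, z up, the work surface at z = 0. Lengths are in m, angles in degrees, forces in N, time in s.
With the tool pointing down it reaches from about 0.4 to 0.825 m from the base axis. Payload 7 kg.
Tool frame: the origin (TCP) lies on the centre line of the jaws, within the pads' length; the fingertips stand 19 mm ahead of it and the grasp point (between the pads) is the TCP (r.tip_extent is the distance from the TCP to the fingertips, in m); z points along the fingers, y is the line along which they close (so a half turn about z gives the same grasp; the last joint's range is limited). The gripper opens to 88 mm and grips with 3 to 60 N. Pads are 19 mm wide; open, the fingers measure 130 mm over their backs; the gripper's body (78 mm by 193 mm) begins 47 mm behind the grasp point.
Start: joints at [-51.331, 20.546, 0.682, 0, -70.136, -16.507], TCP at [0.255, -0.625, 0.246] pointing down, gripper open.
Joint ranges: [-176.03, 176.03], [-82.01, 121.73], [-58.28, 71.71], [-173.87, 95.51], [-174.79, -0.11], [-173.66, 173.66]. Speed limits (degrees/s): [136.94, 136.94, 172.46, 180, 180, 180].

### API

Orientations are given as [roll, pitch, yaw] about the fixed x, y, z axes, in that order (R = Rz(yaw) Ry(pitch) Rx(roll)).
In Python, from plant import r gives the robot as it stands. The module is installed in compiled form; this text tells all that it offers.
- The arm moves only by the tool jog_arm, never from a script. Its argument "deltas" is a list that holds one entry, the list of rows, each a list of 5 numbers: the opening, from -1 (shut) to 1 (fully open), then the shift along the world's x, y, z in cm, then the turn about the world's z in rad. In form: [[[claw, dx, dy, dz, turn], ...]]. A call has 1 to 8 rows; each row shifts and turns the commanded pose from where the row before left it; what a row does not reach is not made up. A row lasts 1/8 s, in which the tool goes at most 62.5 mm and 10.7 degrees, less where a joint would pass 70% of its speed; a pose out of reach is approached as far as the arm can. A call with a gripper value outside its range is refused whole. The fingers move at their own pace and stop on an object; "force" is the grip in N (left out, the last holds). Time passes only in rows, so rows that do not move let the fingers close. It gives the time, the measured TCP pose, the force, the opening and the grip force at its end, in the units of the state.
- r.get_state(): the state, without advancing time (a new reading comes with each control period).
- r.capture(name): name is "side" or "top"; returns the picture (420x560x3 uint8, blue, green, red); there is no depth.
- r.camera_info(name): a dict with "fx", "fy", "cx", "cy" (pixels), "view" (4x4, takes a point from world to camera coordinates). Camera axes: x right, y up, looking along -z (the intrinsics and any distortion apply to the point x, -y, -z); pixel columns grow to the right and rows downward; lengths in m; the calibration is good to about 2 mm. A picture is of the moment at which its call begins. camera_info takes no time and is no camera call.
- r.close_job(): hands the job in; it is judged then, once.
The state is a dict: "time_s": time; "joints": joint angles; "qd": joint speeds; "joint_torque": joint torques, N m; "tcp_pos": TCP position; "eef_rot": TCP orientation; "contact_force": force on the tool from outside, world axes, zero at the start; "moment": the same for the moment, N m; "gripper_width": finger opening in m; "gripper_force": force on a finger pad.
Only numpy, scipy, OpenCV 4.12 (cv2) and the standard library are available. Lean on these libraries where they do the work, as an engineer would, in place of code of your own. Each camera call takes 0.05 s, during which the arm holds its last target. There are 200 camera calls.

### The job

Set the wooden tote down lengthwise at the foot of the ramp and let go of it; then slide it up the ramp by pushing its tail board with the fingers, never gripping or lifting it on the way, until its tail edge drops behind the lip of the cradle at the top and it lies flat in there. Push gently: never more than 20 N on the tote from when its middle has come to the foot, so do not ram it into the cradle's end rail. Leave the other things on the bench where they are.

Things in the scene. Friction and masses are not known exactly. Their poses are not given: they have to be found in the camera images.
- tote: small open wooden tote (tool crate), 120 mm long (its x), 90 mm wide (its y), 0.4 to 0.7 kg, same both ways round, two turned handles fixed inside. Origin: centre of its underside, z up. Side boards 28 mm high. End boards 8 mm thick, outer faces at x = +-60 mm, 90 mm wide up to 36 mm high, then 60 mm wide up to 60 mm. A push of about 3 to 9 N slides it, even uphill.
- tote_handle (a point): middle of the tote's dowel handle, 14 mm thick, which runs along the tote's x between the end boards, 49 mm above the tote's underside. Grip it across (closing along the tote's y), fingertips at most 14 mm below the dowel's axis (the contents reach up to 15 mm below it).
- ramp: plywood ramp screwed to the bench. Origin: middle of its foot edge at bench height; x points level in the uphill direction, y across, z up. It climbs at 15 degrees from height 0 at x = 0 to 45 mm at x = 168 mm, where it ends. Guides 98 mm apart stand 18 mm above the slope along both sides.
- ramp_mouth (a point): middle of the open mouth between the flared ends of the guides, at bench height, 31 mm before the ramp's foot edge; the flares are 24 mm high, 145 mm apart here and narrowing to 98 mm; same axes as the ramp
- ramp_top (a point): middle of the ramp's top edge. In line beyond it: a gap of 2 to 36 mm that differs each time and is not measured (look or feel), a lip bar 8 mm thick as high as this edge, then the fixed cradle: level floor 9 mm below the lip, 125 mm long, 112 mm wide, and an end rail 14 mm above that floor. The tote tips level up here; once its tail has dropped behind the lip only 5 mm of room is left.
- hollow_plane: wooden hollow plane, 160 x 72 x 73 mm, at the left, beyond the cradle; a bystander, origin at the centre of its underside
- tin_dish: round tin dish, 109 mm across, 36 mm high, at the back right; a bystander, origin at the centre of its underside
- bench_dog: wooden bench dog (a square stick), 131 x 27 x 23 mm, lying near the front edge beside the ramp's foot; a bystander, origin at the centre of its underside
- moulding: stepped dark wood moulding sample, 113 x 66 x 43 mm, at the back, beyond the ramp's foot; a bystander, origin at the centre of its underside

How it is judged (in metres and radians):
On the way, in this order (a step that is already met when the one before it is completed fails the run):
1. the tote stands on the bench at the ramp's foot, lengthwise in line with the ramp, let go (x of tote in the frame of ramp between -0.16 and 0 m and y of tote in the frame of ramp between -0.02 and 0.02 m and angle between the x axis of tote and the x axis of ramp, either way round below 0.15 rad and z of tote in the frame of ramp below 0.012 m and contact force between tote and the fingers below 0.3 N), for 0.2 s.
2. the tote is on the slope of the ramp, nose up, between its guides (x of tote in the frame of ramp between 0.06 and 0.15 m and angle between tote's own z axis and vertical between 0.12 and 0.32 rad and y of tote in the frame of ramp between -0.01 and 0.01 m), for 0.1 s.
At the end, for the whole second after the job is handed in: the tote lies flat in the cradle, behind the lip (underside 36 mm above the bench, -3 to +3.5 mm; tilt under 2 degrees; within 12 mm of the ramp's centre line; middle 232 to 285 mm beyond the foot), lengthwise with the ramp, at rest and released (x of tote in the frame of ramp between 0.232 and 0.285 m and y of tote in the frame of ramp between -0.012 and 0.012 m and z of tote in the frame of ramp between 0.033 and 0.0395 m and angle between tote's own z axis and vertical below 0.035 rad and angle between the x axis of tote and the x axis of ramp, either way round below 0.2 rad and linear speed of tote below 0.01 m/s); the robot touches nothing.
It fails at once if the fingers press or grip the tote with more than 20 N once its middle is past the ramp's foot (x of tote in the frame of ramp above 0 m and contact force between tote and the fingers above 20 N).
It fails at once if the tote is lifted over the ramp instead of slid up it (x of tote in the frame of ramp above 0 m and z of tote in the frame of ramp above 0.07 m).
It fails at once if another thing on the bench is moved more than 30 mm (distance of any of hollow_plane, tin_dish, bench_dog, moulding from where it was at the start of the episode above 0.03 m).
It also fails if it takes over 72 s, if anything falls off the work surface, if the arm or the gripper's body presses on something with over 40 N, if the wrist force passes 120 N, or if a joint passes its speed limit or range.

## Working session

There is one attempt and no reset: what is moved stays moved. The work goes in short steps, Python scripts to look and compute and a tool call to move; the robot and the scene stay as the last step left them, time stands still between calls to the robot, and variables do not carry over. Pictures are saved under pics/ and viewed, at most 10 in all, crops included, and the job is handed in when it is done.

Besides the shell and the picture viewer there is one more tool, called by a JSON object that holds its "method" and its "body", one argument or row to a line. jog_arm: Moves the arm, as the interface text tells. Its arguments: {"type":"object","properties":{"deltas":{"type":"array"},"force":{"type":"number"}},"required":["deltas"]}

```bash
mkdir -p pics
python3 - <<'E'
from plant import r
import cv2,numpy as np
for n in("top","side"):
    cv2.imwrite(f"pics/{n}0.png",r.capture(n)); c=r.camera_info(n); print({k:(np.round(v,4).tolist()) if k!='name' else v for k,v in c.items()})
s=r.get_state();print(s)
E
```

```text
{'fx': 449.8453, 'fy': 449.8453, 'cx': 282.5016, 'cy': 213.5195, 'view': [[-0.0162, -0.9998, -0.0073, -0.0141], [0.9822, -0.0173, 0.187, -0.5612], [-0.1871, -0.0042, 0.9823, -1.4978], [0.0, 0.0, 0.0, 1.0]]}
{'fx': 518.1618, 'fy': 518.1618, 'cx': 275.4492, 'cy': 209.0813, 'view': [[0.9953, 0.0954, -0.0159, -0.5293], [-0.0367, 0.5251, 0.8502, -0.0245], [0.0895, -0.8457, 0.5262, -1.7187], [0.0, 0.0, 0.0, 1.0]]}
{'time_s': 0.1, 'joints': array([-5.13287898e+01,  2.05857608e+01,  6.39480419e-01, -1.57767477e-02,
       -7.01366855e+01, -1.65070399e+01]), 'qd': array([-0.05411023, -0.13692375,  0.15233372,  0.11348372,  0.0603024 ,
        0.00295508]), 'joint_torque': array([-1.24420087e-03, -5.84163558e+01,  2.93751204e+01,  7.01564535e+00,
        1.01459402e-02, -4.75429351e-05]), 'tcp_pos': array([ 0.25446659, -0.62475815,  0.24474373]), 'eef_rot': array([ 1.79916239e+02, -9.35441785e-03, -1.57841194e+02]), 'contact_force': array([-0.63010817,  0.18203002,  0.02826267]), 'moment': array([ 0.00640952, -0.02326842, -0.01554249]), 'gripper_force': 0.0, 'gripper_width': 0.08746553328844928}
```

View pics/top0.png

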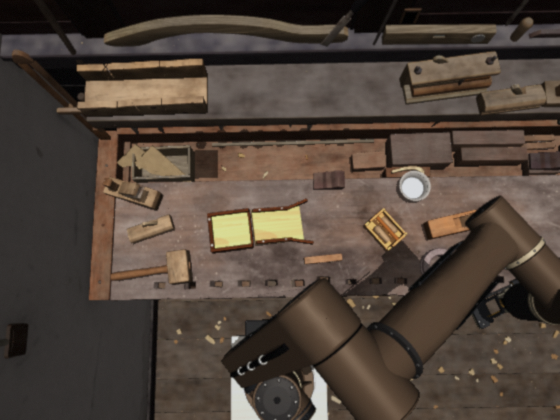

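View pics/side0.png

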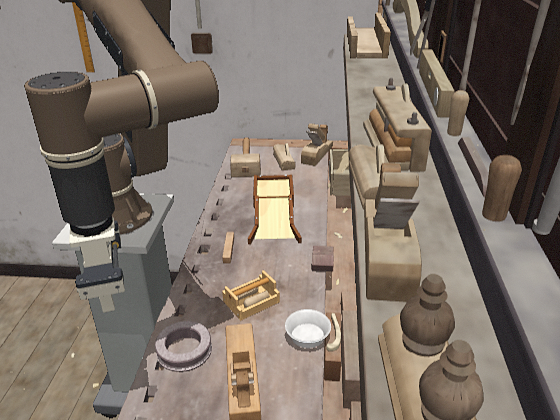

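The top view shows the tote at about (386,229), turned. The ramp mouth is at about (308,222) and the ramp climbs to image left (+y), with the cradle at (230,230). I'll zoom in on both.

Run:
```python
import cv2
t=cv2.imread("pics/top0.png");s=cv2.imread("pics/side0.png")
cv2.imwrite("pics/topc.png",cv2.resize(t[185:265,200:420],(792,288),interpolation=cv2.INTER_CUBIC)) # x3.6
cv2.imwrite("pics/sidec.png",cv2.resize(s[165:325,210:350],(525,600),interpolation=cv2.INTER_CUBIC)) # x3.75
```

```text
(no output)
```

View pics/topc.png

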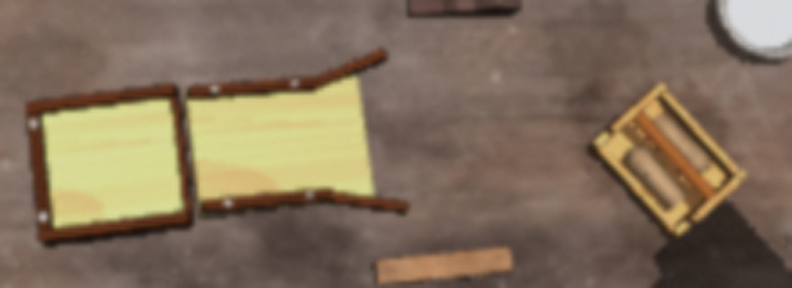

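View pics/sidec.png

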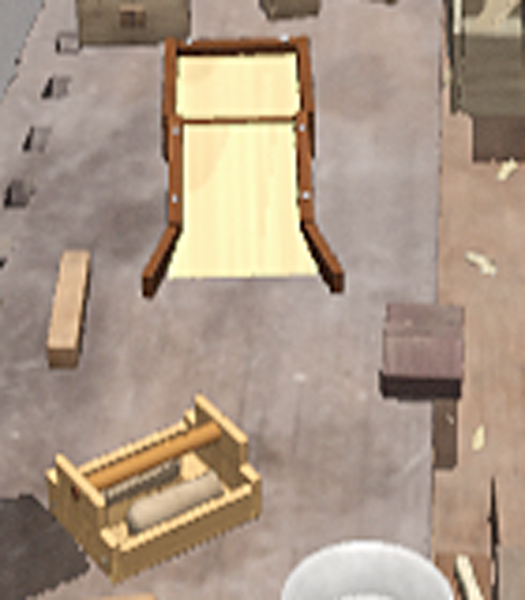

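The crops show the tote, its dowel, the foot edge (top crop 360,80 to 375,195) and the cradle floor corners. I'll back-project these at their known heights.

```bash
cat > h.py <<'E'
import numpy as np
from plant import r
def ray(n,px):
    c=r.camera_info(n);V=np.array(c["view"]);R=V[:3,:3];o=-R.T@V[:3,3]
    d=R.T@np.array([(px[0]-c["cx"])/c["fx"],-(px[1]-c["cy"])/c["fy"],-1]);return o,d
def bp(n,px,z):
    o,d=ray(n,px);return (o+d*(z-o[2])/d[2])[:2]
def top(u,v,z):return bp("top",(200+(u+.5)/3.6-.5,185+(v+.5)/3.6-.5),z)
def side(u,v,z):return bp("side",(210+(u+.5)/3.75-.5,165+(v+.5)/3.75-.5),z)
def proj(n,p):
    c=r.camera_info(n);V=np.array(c["view"]);q=V[:3,:3]@p+V[:3,3];return c["cx"]+c["fx"]*q[0]/-q[2],c["cy"]-c["fy"]*q[1]/-q[2]
E
python3 - <<'E'
from h import *
np.set_printoptions(precision=4,suppress=True)
for lab,f,pts in [("foot top",top,[(360,80,0),(375,195,0)]),("foot side",side,[(168,276,0),(318,276,0)]),
 ("rtop top",top,[(187,97,.045),(197,203,.045)]),("lip side",side,[(182,122,.045),(300,118,.045)]),
 ("flare top top",top,[(385,55,.024),(408,207,.024)]),("flare side",side,[(150,292,0),(338,290,0)]),
 ("cradle floor top",top,[(42,113,.036),(52,228,.036),(170,99,.036),(187,213,.036)]),("cradle side",side,[(178,56,.036),(297,54,.036)])
 ,("cradle outer top",top,[(27,103,.05),(45,242,.05),(178,87,.05),(192,224,.05)]),
 ("tote corners top",top,[(593,147,.036),(661,84,.06),(747,174,.036),(680,237,.036)]),("tote handle",top,[(640,112,.056),(712,196,.056)]),
 ("tote side bottoms",side,[(115,580,0),(260,512,0)]),("tote side ends",side,[(107,463,.056),(218,430,.056)])]:
    P=np.array([f(*p) for p in pts]);d=P[1]-P[0]
    print(lab,P.tolist() and P.round(4).tolist(),"mid",P[:2].mean(0),"len",np.hypot(*d).round(4),"ang",np.degrees(np.arctan2(d[1],d[0])).round(1))
E
```

```text
foot top [[0.5941, -0.085], [0.4789, -0.0971]] mid [ 0.5365 -0.0911] len 0.1159 ang -174.1
foot side [[0.4754, -0.0915], [0.5984, -0.0825]] mid [ 0.5369 -0.087 ] len 0.1233 ang 4.2
rtop top [[0.5711, 0.0836], [0.4682, 0.0744]] mid [0.5196 0.079 ] len 0.1034 ang -174.9
lip side [[0.467, 0.0818], [0.5708, 0.0959]] mid [0.5189 0.0889] len 0.1048 ang 7.8
flare top top [[0.6138, -0.1093], [0.4635, -0.1275]] mid [ 0.5386 -0.1184] len 0.1514 ang -173.1
flare side [[0.4637, -0.115], [0.6159, -0.1011]] mid [ 0.5398 -0.1081] len 0.1528 ang 5.2
cradle floor top [[0.5596, 0.2247], [0.4477, 0.2137], [0.5712, 0.1007], [0.4599, 0.0846]] mid [0.5036 0.2192] len 0.1125 ang -174.4
cradle side [[0.4456, 0.2196], [0.5581, 0.2311]] mid [0.5019 0.2254] len 0.113 ang 5.8
cradle outer top [[0.567, 0.237], [0.4329, 0.2179], [0.5801, 0.0918], [0.4476, 0.0789]] mid [0.4999 0.2275] len 0.1354 ang -171.9
tote corners top [[0.517, -0.3063], [0.5728, -0.3698], [0.4882, -0.4523], [0.4289, -0.3846]] mid [ 0.5449 -0.3381] len 0.0846 ang -48.7
tote handle [[0.5468, -0.3491], [0.4651, -0.4125]] mid [ 0.5059 -0.3808] len 0.1034 ang -142.2
tote side bottoms [[0.486, -0.4454], [0.5766, -0.3711]] mid [ 0.5313 -0.4082] len 0.1172 ang 39.4
tote side ends [[0.4753, -0.3926], [0.5465, -0.3523]] mid [ 0.5109 -0.3725] len 0.0818 ang 29.5
```

Ramp foot is at (0.537,-0.089), yaw about 96°, and the gap looks like about 7 mm. The tote is at about (0.504,-0.378), axis about 40.5°. Moving above it.

{"method": "jog_arm", "body": {
  "deltas": [
    [[0.6,3.1,3.1,-1,0.04],[0.6,3.1,3.1,-1,0.04],[0.6,3.1,3.1,-1,0.04],[0.6,3.1,3.1,-1,0.04],[0.6,3.1,3.1,-1,0.04],[0.6,3.1,3.1,-1,0.04],[0.6,3.1,3.1,-1,0.04],[0.6,3.1,3.1,-1,0.04]]
  ]
}}

```text
time_s: 1.1
tcp_pos: [0.5033, -0.3759, 0.1649]
eef_rot: [180.0, -0.0, -139.4]
contact_force: [-0.2, -0.2, 0.4]
gripper_width: 0.0704
gripper_force: 0.0
```

{"method": "jog_arm", "body": {
  "deltas": [
    [[0.6,0,0,-2,0],[0.6,0,0,-2,0],[0.6,0,0,0,0]]
  ]
}}

```text
time_s: 1.48
tcp_pos: [0.5015, -0.3764, 0.1237]
eef_rot: [179.8, -0.1, -139.5]
contact_force: [0.5, 0.2, 0.1]
gripper_width: 0.0701
gripper_force: 0.0
```

Run:
```python
from h import *
import cv2
t=r.capture("top");s=r.capture("side")
a=cv2.resize(t[170:270,320:440],(480,400),interpolation=cv2.INTER_CUBIC)
b=cv2.resize(s[230:330,200:280],(320,400),interpolation=cv2.INTER_CUBIC)
cv2.imwrite("pics/g1.png",np.hstack([a,b]));print(r.get_state()["tcp_pos"],r.get_state()["eef_rot"])
```

```text
[ 0.50263051 -0.37731725  0.12583859] [ 1.79994100e+02 -2.07012020e-02 -1.39500514e+02]
```

View pics/g1.png

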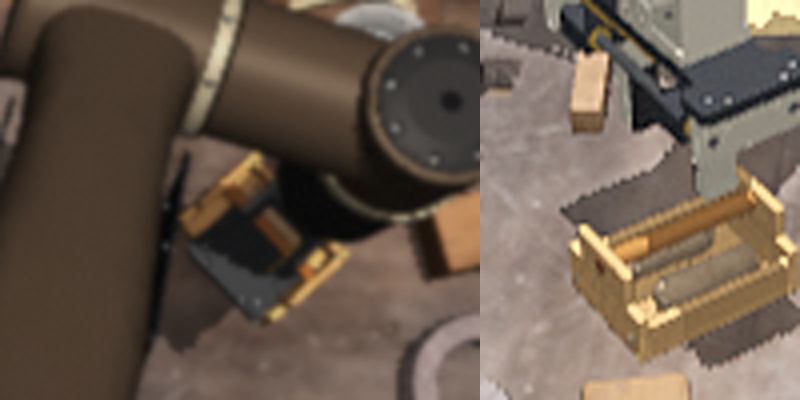

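The side crop shows the tote under the open gripper with the dowel between the fingers, and the top crop shows the gripper body lined up with the tote. Descending and gripping.

{"method": "jog_arm", "body": {
  "deltas": [
    [[0.6,0,0,-1.7,0],[0.6,0,0,-1.7,0],[0.6,0,0,-1.7,0],[0.6,0,0,-1.6,0],[0.6,0,0,0,0]]
  ]
}}

```text
time_s: 2.2
tcp_pos: [0.5016, -0.3767, 0.0566]
eef_rot: [179.8, -0.1, -139.5]
contact_force: [-0.4, 0.9, 0.6]
gripper_width: 0.07
gripper_force: 0.0
```

{"method": "jog_arm", "body": {
  "deltas": [
    [[-1,0,0,0,0],[-1,0,0,0,0],[-1,0,0,0,0],[-1,0,0,0,0],[-1,0,0,0,0],[-1,0,0,0,0]]
  ],
  "force": 25
}}

```text
time_s: 2.95
tcp_pos: [0.5029, -0.3773, 0.0587]
eef_rot: [-180.0, 0.0, -139.5]
contact_force: [1.1, -1.6, -1.9]
gripper_width: 0.0157
gripper_force: 1.1
```

{"method": "jog_arm", "body": {
  "deltas": [
    [[-1,0,0,0,0],[-1,0,0,0,0],[-1,0,0,1,0],[-1,0,0,1.5,0],[-1,0,0,1.5,0],[-1,0,0,1,0],[-1,0,0,0,0]]
  ]
}}

```text
time_s: 3.82
tcp_pos: [0.5032, -0.3773, 0.1099]
eef_rot: [-179.9, 0.1, -139.5]
contact_force: [1.2, 0.3, -5.7]
gripper_width: 0.0129
gripper_force: 25.0
```

{"method": "jog_arm", "body": {
  "deltas": [
    [[-1,0.56,2.3,0,0.121],[-1,0.56,2.3,0,0.121],[-1,0.56,2.3,0,0.121],[-1,0.56,2.3,0,0.121],[-1,0.56,2.3,0,0.121],[-1,0.56,2.3,0,0.121],[-1,0.56,2.3,0,0.121],[-1,0.56,2.3,0,0.121]]
  ]
}}

```text
time_s: 4.82
tcp_pos: [0.5471, -0.1923, 0.1081]
eef_rot: [179.9, 0.0, -83.8]
contact_force: [-0.4, 0.9, -5.1]
gripper_width: 0.0134
gripper_force: 25.0
```

{"method": "jog_arm", "body": {
  "deltas": [
    [[-1,0,0,0,0],[-1,0,0,-1.5,0],[-1,0,0,-1.5,0],[-1,0,0,-0.8,0],[-1,0,0,0,0]]
  ]
}}

```text
time_s: 5.45
tcp_pos: [0.5466, -0.1935, 0.0693]
eef_rot: [179.9, 0.0, -84.1]
contact_force: [0.7, -0.0, -6.0]
gripper_width: 0.013
gripper_force: 25.0
```

Run:
```python
from h import *
import cv2
t=r.capture("top");s=r.capture("side")
a=cv2.resize(t[180:280,200:350],(600,400),interpolation=cv2.INTER_CUBIC)
b=cv2.resize(s[160:280,220:340],(400,400),interpolation=cv2.INTER_CUBIC)
cv2.imwrite("pics/g2.png",cv2.resize(s[165:305,200:370],(680,560),interpolation=cv2.INTER_CUBIC));print(r.get_state()["tcp_pos"],r.get_state()["eef_rot"],r.get_state()["contact_force"])
```

```text
[ 0.54757881 -0.19337411  0.070559  ] [-1.79999789e+02 -9.32842606e-03 -8.40580017e+01] [-0.38982168  0.49419535 -6.30722339]
```

View pics/g2.png

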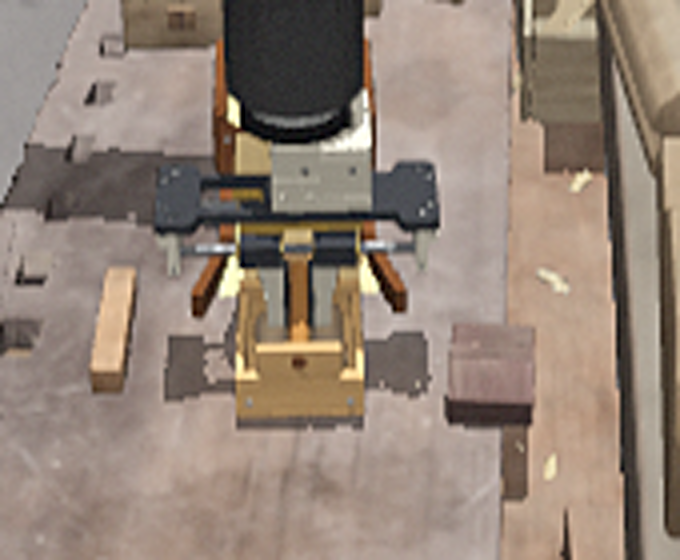

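The side crop shows the tote hanging just above the bench, centred between the flares (flare ends at 193 and 407, tail board from 237 to 363). Lowering and releasing.

{"method": "jog_arm", "body": {
  "deltas": [
    [[-1,0,0,-0.6,0],[-1,0,0,-0.4,0],[-1,0,0,-0.2,0],[-1,0,0,0,0]]
  ]
}}

```text
time_s: 6.05
tcp_pos: [0.5473, -0.1931, 0.0587]
eef_rot: [180.0, -0.0, -84.0]
contact_force: [-1.4, 0.3, -1.9]
gripper_width: 0.0131
gripper_force: 25.0
```

{"method": "jog_arm", "body": {
  "deltas": [
    [[0.1,0,0,0,0],[0.1,0,0,0,0],[0.1,0,0,0,0],[0.1,0,0,1.5,0],[0.1,0,0,2.5,0],[0.1,0,0,3,0],[0.1,0,0,0,0]]
  ]
}}

```text
time_s: 6.92
tcp_pos: [0.5494, -0.1934, 0.1323]
eef_rot: [-179.7, -0.1, -84.0]
contact_force: [-0.3, -0.9, 0.5]
gripper_width: 0.048
gripper_force: 0.0
```

{"method": "jog_arm", "body": {
  "deltas": [
    [[-0.55,0.24,-2.24,0,0],[-0.55,0.24,-2.24,0,0],[-0.55,0.24,-2.24,0,0],[-0.55,0.22,-2.24,-2,0],[-0.55,0,0,-4,0],[-0.55,0,0,-3.5,0],[-0.55,0,0,0,0]]
  ]
}}

```text
time_s: 7.8
tcp_pos: [0.5546, -0.2824, 0.0311]
eef_rot: [179.7, 0.1, -84.1]
contact_force: [0.1, 0.4, -0.7]
gripper_width: 0.0196
gripper_force: 0.0
```

Run:
```python
from h import *
import cv2
s=r.get_state();print(s["tcp_pos"],s["eef_rot"],s["contact_force"])
t=r.capture("top");s=r.capture("side")
a=cv2.resize(t[190:260,200:350],(600,280),interpolation=cv2.INTER_CUBIC)
b=cv2.resize(s[165:305,200:370],(364,300),interpolation=cv2.INTER_CUBIC);p=np.zeros((300,236,3),np.uint8)
cv2.imwrite("pics/g3.png",np.vstack([a,np.hstack([b,p])]))
```

```text
[ 0.55458428 -0.28235545  0.03107137] [ 1.79683677e+02  1.04690095e-01 -8.40756575e+01] [ 0.093242    0.38447058 -0.66273294]
```

View pics/g3.png

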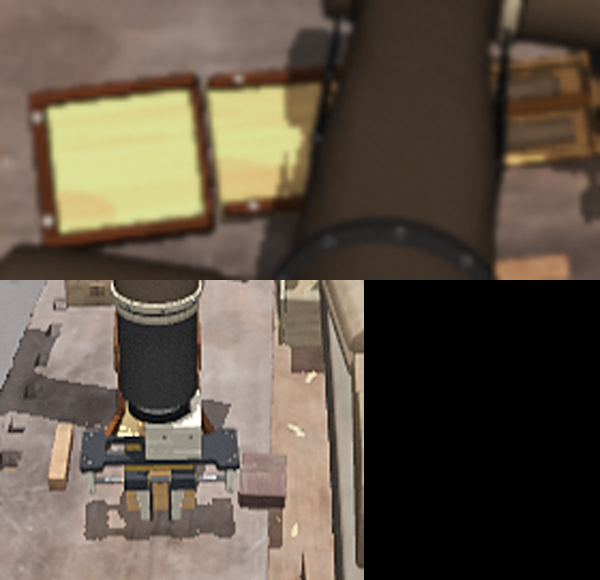

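{"method": "jog_arm", "body": {
  "deltas": [
    [[-0.55,-0.03,0.3,0,0],[-0.55,-0.03,0.3,0,0],[-0.55,-0.03,0.3,0,0],[-0.55,-0.03,0.3,0,0],[-0.55,-0.03,0.3,0,0],[-0.55,-0.03,0.3,0,0],[-0.55,-0.03,0.3,0,0],[-0.55,-0.03,0.3,0,0]]
  ]
}}

```text
time_s: 8.9
tcp_pos: [0.5544, -0.2588, 0.0335]
eef_rot: [-180.0, -0.0, -84.0]
contact_force: [-0.0, -2.6, -0.1]
gripper_width: 0.0199
gripper_force: 1.4
```

{"method": "jog_arm", "body": {
  "deltas": [
    [[-0.55,-0.03,0.3,0,0],[-0.55,-0.03,0.3,0,0],[-0.55,-0.03,0.3,0,0],[-0.55,-0.03,0.3,0,0],[-0.55,-0.03,0.3,0,0],[-0.55,-0.03,0.3,0,0],[-0.55,-0.03,0.3,0,0],[-0.55,-0.03,0.3,0,0]]
  ]
}}

```text
time_s: 9.9
tcp_pos: [0.552, -0.2345, 0.0336]
eef_rot: [180.0, 0.0, -84.0]
contact_force: [0.3, -2.4, -0.8]
gripper_width: 0.0197
gripper_force: 1.4
```

{"method": "jog_arm", "body": {
  "deltas": [
    [[-0.55,-0.04,0.4,0,0],[-0.55,-0.04,0.4,0,0],[-0.55,-0.04,0.4,0,0],[-0.55,-0.04,0.4,0,0],[-0.55,-0.04,0.4,0,0],[-0.55,-0.04,0.4,0,0],[-0.55,-0.05,0.4,0,0],[-0.55,-0.05,0.4,0,0]]
  ]
}}

```text
time_s: 10.9
tcp_pos: [0.5486, -0.2025, 0.0336]
eef_rot: [-180.0, -0.0, -84.0]
contact_force: [1.2, -4.2, -0.8]
gripper_width: 0.0197
gripper_force: 2.3
```

{"method": "jog_arm", "body": {
  "deltas": [
    [[-0.55,-0.04,0.4,0,0],[-0.55,-0.04,0.4,0,0],[-0.55,-0.04,0.4,0,0],[-0.55,-0.04,0.4,0,0],[-0.55,-0.04,0.4,0,0],[-0.55,-0.04,0.4,0,0],[-0.55,-0.05,0.4,0,0],[-0.55,-0.05,0.4,0,0]]
  ]
}}

```text
time_s: 11.9
tcp_pos: [0.5451, -0.1705, 0.0336]
eef_rot: [180.0, 0.0, -84.0]
contact_force: [0.7, -4.7, -1.4]
gripper_width: 0.0199
gripper_force: 2.1
```

{"method": "jog_arm", "body": {
  "deltas": [
    [[-0.55,-0.04,0.4,0,0],[-0.55,-0.04,0.4,0,0],[-0.55,-0.04,0.4,0,0],[-0.55,-0.04,0.4,0,0],[-0.55,-0.04,0.4,0,0],[-0.55,-0.04,0.4,0,0],[-0.55,-0.05,0.4,0,0],[-0.55,-0.05,0.4,0,0]]
  ]
}}

```text
time_s: 12.9
tcp_pos: [0.5417, -0.1384, 0.0335]
eef_rot: [180.0, 0.0, -84.0]
contact_force: [1.0, -3.7, -2.0]
gripper_width: 0.02
gripper_force: 1.9
```

{"method": "jog_arm", "body": {
  "deltas": [
    [[-0.55,-0.04,0.4,0.05,0],[-0.55,-0.04,0.4,0.05,0],[-0.55,-0.04,0.4,0.08,0],[-0.55,-0.04,0.4,0.1,0],[-0.55,-0.04,0.4,0.11,0],[-0.55,-0.04,0.4,0.11,0],[-0.55,-0.05,0.4,0.11,0],[-0.55,-0.05,0.4,0.11,0]]
  ]
}}

```text
time_s: 13.9
tcp_pos: [0.5383, -0.1065, 0.0408]
eef_rot: [180.0, 0.0, -84.0]
contact_force: [-0.5, -4.5, -2.0]
gripper_width: 0.0198
gripper_force: 1.8
```

{"method": "jog_arm", "body": {
  "deltas": [
    [[-0.55,-0.04,0.4,0.1,0],[-0.55,-0.04,0.4,0.1,0],[-0.55,-0.04,0.4,0.1,0],[-0.55,-0.04,0.4,0.1,0],[-0.55,-0.04,0.4,0.1,0],[-0.55,-0.04,0.4,0.1,0],[-0.55,-0.05,0.4,0.1,0],[-0.55,-0.05,0.4,0.1,0]]
  ]
}}

```text
time_s: 14.9
tcp_pos: [0.5349, -0.0745, 0.0488]
eef_rot: [180.0, -0.0, -84.0]
contact_force: [0.5, -3.6, -2.1]
gripper_width: 0.0196
gripper_force: 1.8
```

{"method": "jog_arm", "body": {
  "deltas": [
    [[-0.55,-0.04,0.4,0.1,0],[-0.55,-0.04,0.4,0.1,0],[-0.55,-0.04,0.4,0.1,0],[-0.55,-0.04,0.4,0.1,0],[-0.55,-0.04,0.4,0.1,0],[-0.55,-0.04,0.4,0.1,0],[-0.55,-0.05,0.4,0.1,0],[-0.55,-0.05,0.4,0.1,0]]
  ]
}}

```text
time_s: 15.9
tcp_pos: [0.5316, -0.0425, 0.0569]
eef_rot: [-180.0, -0.0, -84.0]
contact_force: [-0.0, -4.5, -1.4]
gripper_width: 0.02
gripper_force: 2.1
```

Run:
```python
from h import *
import cv2
s=r.get_state();print(s["tcp_pos"],s["eef_rot"],s["contact_force"])
t=r.capture("top");s=r.capture("side")
a=cv2.resize(t[180:260,200:350],(562,300),interpolation=cv2.INTER_CUBIC)
b=cv2.resize(s[165:305,200:370],(562,300)[:1]+(300,),interpolation=cv2.INTER_CUBIC)
cv2.imwrite("pics/g4.png",np.vstack([a,b]))
```

```text
[ 0.53163029 -0.04248553  0.05688874] [-1.79993150e+02 -2.17499763e-03 -8.40394940e+01] [-0.0172312  -4.5021602  -1.35440761]
```

View pics/g4.png

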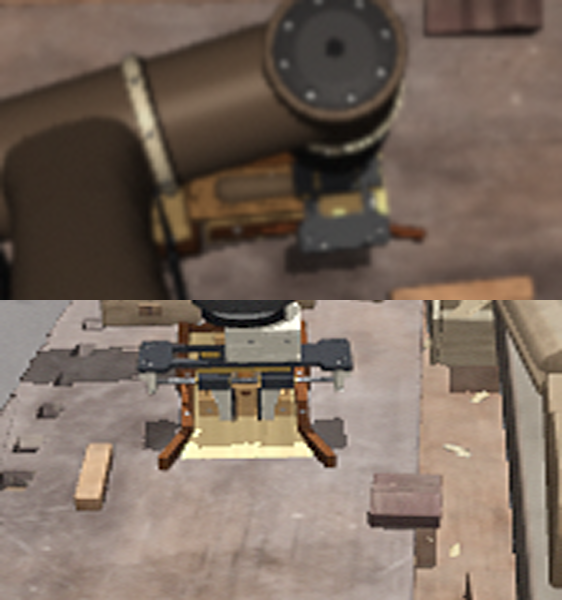

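The tote is nose-up on the slope between the guides. The fingers are centred on its tail board and the force is about 4.5 N. Continuing.

{"method": "jog_arm", "body": {
  "deltas": [
    [[-0.55,-0.04,0.4,0.1,0],[-0.55,-0.04,0.4,0.1,0],[-0.55,-0.04,0.4,0.1,0],[-0.55,-0.04,0.4,0.1,0],[-0.55,-0.04,0.4,0.1,0],[-0.55,-0.04,0.4,0.1,0],[-0.55,-0.05,0.4,0.1,0],[-0.55,-0.05,0.4,0.1,0]]
  ]
}}

```text
time_s: 17.0
tcp_pos: [0.5285, -0.0107, 0.0653]
eef_rot: [-180.0, -0.0, -84.0]
contact_force: [1.2, -7.6, 3.5]
gripper_width: 0.0201
gripper_force: 3.7
```

{"method": "jog_arm", "body": {
  "deltas": [
    [[-0.55,-0.03,0.3,0.1,0],[-0.55,-0.03,0.3,0.1,0],[-0.55,-0.03,0.3,0.1,0],[-0.55,-0.03,0.3,0.1,0],[-0.55,-0.03,0.3,0.1,0],[-0.55,-0.03,0.3,0.1,0],[-0.55,-0.03,0.3,0.1,0],[-0.55,-0.03,0.3,0.1,0]]
  ]
}}

```text
time_s: 18.0
tcp_pos: [0.5256, 0.0135, 0.0727]
eef_rot: [180.0, -0.0, -84.0]
contact_force: [0.1, -2.7, -0.5]
gripper_width: 0.0194
gripper_force: 1.5
```

{"method": "jog_arm", "body": {
  "deltas": [
    [[-0.55,-0.03,0.3,0,0],[-0.55,-0.03,0.3,0,0],[-0.55,-0.03,0.3,0,0],[-0.55,-0.03,0.3,0,0],[-0.55,-0.03,0.3,0,0],[-0.55,-0.03,0.3,0,0],[-0.55,-0.03,0.3,0,0],[-0.55,-0.04,0.3,0,0]]
  ]
}}

```text
time_s: 19.0
tcp_pos: [0.5234, 0.0374, 0.0729]
eef_rot: [-180.0, -0.0, -84.0]
contact_force: [1.1, -4.3, 3.8]
gripper_width: 0.0198
gripper_force: 2.3
```

{"method": "jog_arm", "body": {
  "deltas": [
    [[-0.55,-0.03,0.3,0,0],[-0.55,-0.03,0.3,0,0],[-0.55,-0.03,0.3,0,0],[-0.55,-0.03,0.3,0,0],[-0.55,-0.03,0.3,0,0],[-0.55,-0.03,0.3,0,0],[-0.55,-0.03,0.3,0,0],[-0.55,-0.04,0.3,0,0]]
  ]
}}

```text
time_s: 20.0
tcp_pos: [0.5208, 0.0615, 0.0727]
eef_rot: [180.0, 0.0, -84.0]
contact_force: [0.3, -3.1, -1.6]
gripper_width: 0.0199
gripper_force: 1.0
```

{"method": "jog_arm", "body": {
  "deltas": [
    [[-0.55,-0.02,0.2,0,0],[-0.55,-0.02,0.2,0,0],[-0.55,-0.02,0.2,0,0],[-0.55,-0.02,0.2,0,0],[-0.55,-0.02,0.2,0,0],[-0.55,-0.02,0.2,0,0],[-0.55,-0.02,0.2,0,0],[-0.55,-0.02,0.2,0,0]]
  ]
}}

```text
time_s: 21.0
tcp_pos: [0.5192, 0.0774, 0.0728]
eef_rot: [-180.0, 0.0, -84.0]
contact_force: [-0.3, -3.5, -0.1]
gripper_width: 0.0194
gripper_force: 1.0
```

{"method": "jog_arm", "body": {
  "deltas": [
    [[-0.55,-0.01,0.1,0,0],[-0.55,-0.01,0.1,0,0],[-0.55,-0.01,0.1,0,0],[-0.55,-0.01,0.1,0,0]]
  ]
}}

```text
time_s: 21.5
tcp_pos: [0.5188, 0.0813, 0.0727]
eef_rot: [180.0, -0.0, -84.0]
contact_force: [0.3, -1.3, -1.2]
gripper_width: 0.0197
gripper_force: 1.0
```

{"method": "jog_arm", "body": {
  "deltas": [
    [[-0.55,-0.01,0.1,0,0],[-0.55,-0.01,0.1,0,0],[-0.55,0,0,0,0]]
  ]
}}

```text
time_s: 21.88
tcp_pos: [0.5186, 0.0834, 0.0728]
eef_rot: [-180.0, 0.0, -84.0]
contact_force: [0.0, -1.9, -0.8]
gripper_width: 0.0197
gripper_force: 0.7
```

Run:
```python
from h import *
import cv2
s=r.get_state();print(s["tcp_pos"],s["contact_force"])
t=r.capture("top");s=r.capture("side")
a=cv2.resize(t[190:260,195:315],(514,300),interpolation=cv2.INTER_CUBIC)
b=cv2.resize(s[155:255,240:340],(300,300),interpolation=cv2.INTER_CUBIC)
cv2.imwrite("pics/g5.png",np.hstack([cv2.resize(a,(480,280)),cv2.resize(b,(280,280))]))
```

```text
[0.51862226 0.08342456 0.07277977] [ 0.04879104 -1.86922184 -0.78295129]
```

View pics/g5.png

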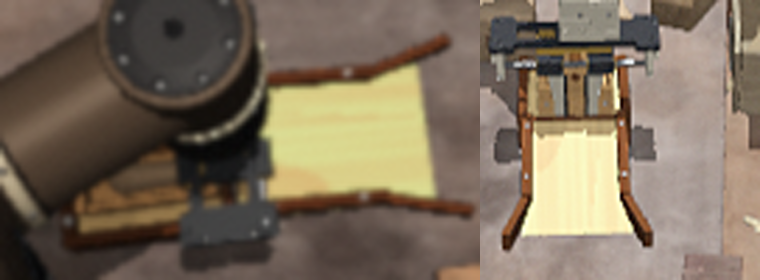

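The tote is nearly in: its tail board is right at the lip (side crop, row 120) and the force is about 2 N. Creeping on.

{"method": "jog_arm", "body": {
  "deltas": [
    [[-0.55,-0.01,0.1,0,0],[-0.55,-0.01,0.1,0,0],[-0.55,0,0,0,0]]
  ]
}}

```text
time_s: 22.35
tcp_pos: [0.5184, 0.0854, 0.0728]
eef_rot: [-180.0, 0.0, -84.0]
contact_force: [-0.4, -0.8, -0.7]
gripper_width: 0.0196
gripper_force: 0.8
```

{"method": "jog_arm", "body": {
  "deltas": [
    [[-0.55,-0.01,0.1,0,0],[-0.55,0,0,0,0]]
  ]
}}

```text
time_s: 22.6
tcp_pos: [0.5183, 0.0864, 0.0728]
eef_rot: [-180.0, 0.0, -84.0]
contact_force: [1.1, -1.8, -0.9]
gripper_width: 0.0196
gripper_force: 0.9
```

{"method": "jog_arm", "body": {
  "deltas": [
    [[-0.55,-0.01,0.1,0,0],[-0.55,-0.01,0.1,0,0],[-0.55,0,0,0,0]]
  ]
}}

```text
time_s: 22.98
tcp_pos: [0.5181, 0.0882, 0.0728]
eef_rot: [180.0, -0.0, -84.0]
contact_force: [1.3, -4.6, -1.1]
gripper_width: 0.0195
gripper_force: 2.0
```

{"method": "jog_arm", "body": {
  "deltas": [
    [[-0.55,-0.01,0.1,0,0],[-0.55,0,0,0,0]]
  ]
}}

```text
time_s: 23.22
tcp_pos: [0.5182, 0.0884, 0.073]
eef_rot: [180.0, -0.1, -84.0]
contact_force: [3.1, -8.1, -0.8]
gripper_width: 0.0196
gripper_force: 4.8
```

{"method": "jog_arm", "body": {
  "deltas": [
    [[-0.55,0.02,-0.2,0,0],[-0.55,0.1,-1,0,0],[-0.55,0.3,-3,0,0],[-0.55,0.3,-3,2,0],[-0.55,0,-3,4,0],[-0.55,0,-4,4,0],[-0.55,0,-4,4,0],[-0.55,0,0,0,0]]
  ]
}}

```text
time_s: 24.22
tcp_pos: [0.5269, -0.0948, 0.2163]
eef_rot: [-179.6, -0.0, -84.2]
contact_force: [0.4, 0.4, -1.0]
gripper_width: 0.0199
gripper_force: 0.0
```

Run:
```python
from h import *
import cv2
s=r.get_state();print(s["tcp_pos"],s["contact_force"])
t=r.capture("top");s=r.capture("side")
a=cv2.resize(t[190:260,195:315],(514,300),interpolation=cv2.INTER_CUBIC)
b=cv2.resize(s[155:255,240:340],(300,300),interpolation=cv2.INTER_CUBIC)
cv2.imwrite("pics/g6.png",np.vstack([cv2.resize(t[190:260,195:315],(480,280),interpolation=2),cv2.resize(s[160:220,240:330],(480,320),interpolation=2)]))
```

```text
[ 0.52685863 -0.09484808  0.2163416 ] [ 0.3798477   0.40051773 -0.9943801 ]
```

View pics/g6.png

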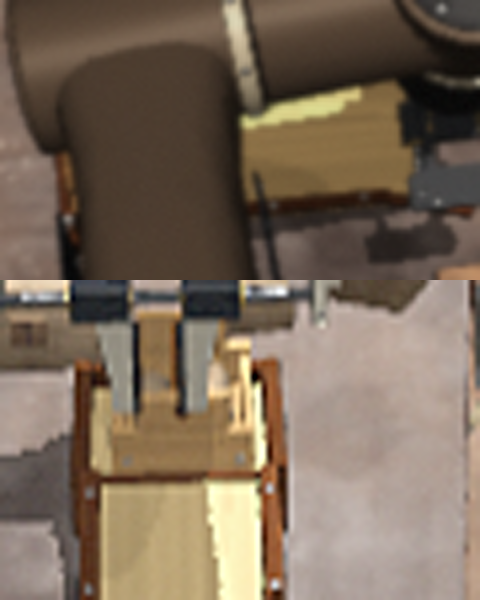

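The tail screws sit only about 2 px above the lip's edge, where before they were about 4.5 px above the tote's bottom, so the tail seems to have dropped. I'll check the height and level numerically.

Run:
```python
from h import *
from scipy.optimize import brentq
import math
y=math.radians(96);u=np.array([math.cos(y),math.sin(y)]);v=np.array([-u[1],u[0]])
foot=np.array([.5368,-.089])
# g2: tote held, tail face from first push contact; screws px (g2 scale 4, off 200,165)
sc=lambda p:(200+(p[0]+.5)/4-.5,165+(p[1]+.5)/4-.5)
s2=[sc((250,401)),sc((350,402))]
face=np.array([.5475,-.1934])-u*.06
g6=[(240+126/5.333,160+180/5.333),(240+240/5.333,160+178.5/5.333)]
row=lambda xy,z:np.mean([proj("side",np.r_[xy+v*s,z])[1] for s in(.03,-.03)])
b=brentq(lambda z:row(face,z)-np.mean([p[1] for p in s2]),-.05,.1)-.012
print("screw height on board",b)
for xf in(.185,.188,.190):
    z=brentq(lambda z:row(foot+u*xf,z)-np.mean([p[1] for p in g6]),0,.15)
    print(xf,"tail underside z",z-b)
import cv2
im=r.capture("side");print(r.get_state()["qd"].round(2))
g=cv2.cvtColor(im[185:205,255:295],cv2.COLOR_BGR2GRAY)
print(g[:,15:20].mean(1).round(),(im[185:205,270:275].mean(1).round()).tolist())
```

```text
screw height on board 0.014035125543728797
0.185 tail underside z 0.03898121243955792
0.188 tail underside z 0.03724663121474142
0.19 tail underside z 0.03609024373149981
[ 0.88  0.79 -0.48  0.25 -0.07 -0.02]
[ 92. 111. 112. 115. 121. 118. 115. 120. 124. 123. 110.  73.  59. 134.
 174. 166. 168. 168. 168. 168.] [[57.0, 87.0, 114.0], [70.0, 106.0, 136.0], [71.0, 108.0, 137.0], [74.0, 111.0, 140.0], [77.0, 117.0, 147.0], [76.0, 113.0, 142.0], [74.0, 110.0, 140.0], [76.0, 115.0, 146.0], [79.0, 119.0, 150.0], [78.0, 119.0, 149.0], [70.0, 105.0, 135.0], [44.0, 66.0, 99.0], [32.0, 51.0, 84.0], [91.0, 132.0, 154.0], [126.0, 173.0, 195.0], [119.0, 165.0, 188.0], [120.0, 167.0, 189.0], [119.0, 167.0, 189.0], [121.0, 166.0, 189.0], [121.0, 166.0, 189.0]]
```

Tail underside is at about 37 mm, so it is behind the lip, not on it (that would be 45 mm). Settling the arm, then handing in.

{"method": "jog_arm", "body": {
  "deltas": [
    [[-0.55,0,0,1,0],[-0.55,0,0,0,0],[-0.55,0,0,0,0],[-0.55,0,0,0,0]]
  ]
}}

```text
time_s: 24.88
tcp_pos: [0.5251, -0.0925, 0.2224]
eef_rot: [180.0, 0.0, -84.0]
contact_force: [0.7, -0.0, -0.4]
gripper_width: 0.0194
gripper_force: 0.0
```

```bash
python3 -c "
from plant import r
print(r.close_job())"
```

```text
the job is handed in; nothing more can be done
None
```

I slid the tote up the ramp into the cradle and handed the job in at about 25 s; no verdict came back, but the last picture puts its tail underside at about 37 mm, behind the lip, and no force reading while pushing passed about 9 N.

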